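# Snap the clip shut on the blanked-off trap nozzle

## Robot

A 6-joint arm with a two-finger parallel gripper is mounted at the origin on a cart in front of the work surface, level with it; the furniture and walls round the work are solid. World frame = base frame: x ahead of the robot, y to its left, z up, the work surface at z = 0. Lengths are in mm, angles in degrees, forces in N, time in s.
With the tool pointing down it reaches from about 350 to 975 mm from the base axis. Payload 7.1 kg.
Tool frame: the origin (TCP) lies midway between the tips of the shut fingers; the grasp point (between the pads) lies 19 mm behind it; z points along the fingers, y is the direction in which the jaws open and shut (so a half turn about z gives the same grasp; the last joint's range is limited). The gripper opens to 88 mm and grips with 3 to 60 N. Pads are 20 mm wide; open, the fingers measure 115 mm over their backs; the gripper's body (75 mm by 178 mm) begins 61 mm behind the grasp point.
Start: joints at [72.536, 24.242, 93.386, -0, 62.372, -1.089], TCP at [176.171, 599.64, 222.675] pointing down, gripper open.
Joint ranges: [-172.04, 172.04], [-51.8, 120.97], [4.93, 147.93], [-75.15, 255.16], [6.16, 154.13], [-145.62, 145.62]. Speed limits (degrees/s): [136.94, 136.94, 172.46, 180, 180, 180].

## Interface

Orientations are given as a 3x3 rotation matrix whose columns are the frame's x, y, z axes.
In Python, from bench import telemetry, snapshot, camera_info, finish_job gives the robot as it stands. The module is installed in compiled form; this text tells all that it offers.
- The arm moves only by the tool arm_command, never from a script. Its argument "deltas" is one flat list of numbers, 7 for each row, row after row: the shift along the world's x, y, z in cm, then the turn, a rotation vector about the world's x, y, z in rad, then the opening in per cent of the stroke, from 0 (shut) to 100 (fully open). A call has 1 to 8 rows; each row is the pose to reach, as a shift and turn from the pose commanded when the call began; what a row does not reach only later rows make up. A row lasts 1/12 s, in which the tool goes at most 41.7 mm and 7.16 degrees, less where a joint would pass 70% of its speed; a pose out of reach is approached as far as the arm can. A call with a gripper value outside its range is refused whole. The fingers move at their own pace and stop on an object; "grip_force" is the grip in N (left out, the last holds). Time passes only in rows, so rows that repeat a pose let the fingers close. It gives the time, the measured TCP pose, the force and the opening at its end, in the units of the state.
- telemetry.read_state(): the state, without advancing time (a new reading comes with each control period).
- snapshot(name): name is "scene" or "top" or "wrist"; returns the picture (400x640x3 uint8, red, green, blue); there is no depth.
- camera_info(name): a dict with "vertical_fov" (degrees; the focal length in pixels is half the picture's height over the tangent of half this angle, whatever the lens; pixels are square), "cx", "cy" (the principal point, pixels), "extrinsics" (4x4, takes a point from world to camera coordinates). Camera axes: x right, y down, z forward; pixel columns grow to the right and rows downward; lengths in mm; the calibration is good to about 2 mm. A picture is of the moment at which its call begins: read the wrist's pose just before it. camera_info takes no time and is no camera call; for the wrist camera it gives the pose at the moment of the call.
- finish_job(): hands the job in, once; it reports no verdict.
The state is a dict: "clock": time; "q": joint angles; "joint_velocities": joint speeds; "joint_torque": joint torques, N m; "ee_pos": TCP position; "tcp_rot": TCP orientation; "contact_force": force on the tool from outside, world axes, zero at the start; "moment": the same for the moment, N m; "finger_gap": opening from 0.0 (shut) to 1.0 (fully open).
Only numpy, scipy, OpenCV 4.12 (cv2) and the standard library are available. Lean on these libraries where they do the work, as an engineer would, in place of code of your own. Each camera call takes 0.05 s, during which the arm holds its last target. There are 200 camera calls.

## Task

The spare appliance nozzle of the sink trap has been closed with a rubber cap, but the clip round the cap is still open. Pick up the sprung pliers from the mat, take both ears of the clip squarely between the jaws and squeeze until the clip snaps shut, then let go of the ears and lay the pliers flat on the mat again, without dropping them. Leave the mug, the salt shaker, the tea box and the loose nut where they are, and do not push the clip with the fingers or lean on the trap.

Things in the scene. Friction and masses are not known exactly. Their poses are not given: they have to be found in the camera images.
- clip_ears (a point): Where the jaws must bear on the open clip: midway between its two ears, 30 mm out from the nozzle's axis, about 170 mm above the worktop. z = along the nozzle, outward and up, 38 degrees from vertical (it leans left); -x = out to the ear tips, level, roughly towards the robot; y = across the gap. Open, the ears are 20 mm over their outsides here (21 mm at the tips), shut 11 mm.
- clip: Metal snap clip round the rubber cap (cap radius 14.5 mm); origin on the nozzle's axis, axes as point clip_ears. The ears are flat tabs, 12 mm wide along z, 4 mm thick, reaching from 15 to 38 mm from the axis. A small sprung hook lies over their upper edges, 6 to 11 mm above their mid-height. The clip turns up to 0.3 rad round the cap with light friction, so it centres itself in the jaws.
- clip_left (a joint): Swing of each ear of the clip (both move alike): 0 = open as found, 0.096 rad = snapped shut. The force needed at each ear rises to a hump of about 14 N at 0.05 rad; then the hook drops behind its lug and the clip stays shut by itself. Let go earlier, it springs open again.
- pliers_grip (a point): Where to hold the pliers: midway between the black rubber handles, half-way up (8 mm above what they lie on), 52 mm behind the pivot. x = towards the nose, y = the way the handles are squeezed, z = up as they lie. The handles are 16 mm high, 9 mm thick, 30 to 108 mm behind the pivot. Over their outsides they measure 64 mm here when open, 34 mm when fully squeezed.
- pliers_nose (a point): Midway between the jaws' bearing faces, 94 mm ahead of point pliers_grip, half-way up, same axes; the jaw tips reach 10 mm further. The jaws are 12 mm high (z). They stand 33 mm apart here with the handles untouched, about 28 mm with the handles squeezed to 58 mm, 11 mm (the shut clip) with the handles at 37 mm.
- pliers: Sprung steel pliers lying flat on the mat, 160 mm long, 195 g, centre of mass near point pliers_grip; origin at the pivot, on the underside, axes as point pliers_grip. Their spring holds them open: 8 N on each handle to begin closing, 12 N when closed, and about 11 N more at the clip's hump (22 N in all).
- pliers_left (a joint): Closing angle of each half of the pliers (both move alike): 0 = fully open, 0.29 rad = closed.
- mat_centre (a point): Centre of the upper face of the thin grey mat on which the pliers lie; the mat is 200 mm (its y) by 110 mm (its x) by 3 mm and stays put.
- trap: White plastic bottle trap of the sink, standing upright and immovable on a round rubber pad; origin under its centre, z up. 78 mm wide, 200 mm high. The outlet pipe points to the back (its +x); the capped nozzle rises obliquely on its left (+y) side: the clip's centre is 52 mm left of the trap's axis and 167 mm up.
- mug: Orange mug right of the sink, 101 mm high, origin under its centre. Bystander.
- salt: Salt shaker, 90 mm high, 44 mm across, origin under its centre. Bystander.
- tea_box: Red tea carton, 125 mm high, origin under its centre. Bystander.
- slip_nut: Loose white plastic ring nut, 57 mm across, 14 mm high, lying flat; origin under its centre. Bystander.

How it is judged (in metres and radians):
On the way, in this order (a step that is already met when the one before it is completed fails the run):
1. the open clip's ears are squarely between the pliers' jaws (distance between pliers_nose and clip_ears below 0.012 m and angle between the z axis of pliers_nose and the z axis of clip_ears, either way round below 0.3 rad and value of joint clip_left below 0.03 rad), for 0.1 s.
2. the clip has snapped shut (value of joint clip_left above 0.08 rad and distance between pliers_nose and clip_ears below 0.015 m), for 0.2 s.
At the end, for the whole second after the job is handed in: The clip is shut (0.08 rad or more) and stays so; the pliers lie flat (within 0.12 rad) and at rest on the mat, their grip point within 80 mm along and 50 mm across of the mat's centre and less than 18 mm above the worktop (value of joint clip_left above 0.08 rad and x of pliers_grip in the frame of mat_centre between -0.05 and 0.05 m and y of pliers_grip in the frame of mat_centre between -0.08 and 0.08 m and height (world z) of pliers_grip below 0.018 m and angle between pliers_grip's own z axis and vertical below 0.12 rad and linear speed of pliers below 0.02 m/s); the robot touches nothing.
It fails at once if the mug, salt shaker, tea box or loose nut is moved more than 30 mm (distance of any of mug, salt, tea_box, slip_nut from where it was at the start of the episode above 0.03 m).
It fails at once if the pliers are dropped (linear speed of pliers above 0.5 m/s and contact force between the fingers and pliers below 0.05 N).
It fails at once if the fingers push the clip (over 2 N) (contact force between the fingers and clip above 2 N).
It fails at once if the arm or gripper leans on the trap (over 10 N) (contact force between the arm and trap above 10 N).
It also fails if it takes over 48 s, if anything falls off the work surface, if the arm or the gripper's body presses on something with over 40 N, if the wrist force passes 120 N, or if a joint passes its speed limit or range.

## Working session

There is one attempt and no reset: what is moved stays moved. The work goes in short steps, Python scripts to look and compute and a tool call to move; the robot and the scene stay as the last step left them, time stands still between calls to the robot, and variables do not carry over. Pictures are saved under pics/ and viewed, on a budget of 13 in all, crops included, one or two more only if the job needs it, and the job is handed in when it is done.

Besides the shell and the picture viewer there is one more tool, called after "Request:" as name(argument=value, ...) on one line, values as JSON. arm_command: Moves the arm, as the interface text tells. Its arguments: {"type":"object","properties":{"deltas":{"type":"array","items":{"type":"number"}},"grip_force":{"type":"number"}},"required":["deltas"]}

```bash
mkdir -p pics; python3 - <<'E'
from bench import telemetry,snapshot,camera_info
import cv2,numpy as np
for n in ["scene","top"]:
    im=snapshot(n); cv2.imwrite(f"pics/{n}0.png",im[:,:,::-1])
    c=camera_info(n); print(n,c["vertical_fov"],c["cx"],c["cy"]); print(np.round(c["extrinsics"],4).tolist())
s=telemetry.read_state(); print(s["clock"],s["ee_pos"],s["tcp_rot"])
E
```

```text
scene 48.483465575423054 317.74473990142394 200.40935682967645
[[-0.7643, -0.6447, -0.0147, 414.8554], [-0.4918, 0.5975, -0.6334, 387.3741], [0.4171, -0.4769, -0.7737, 666.695], [0.0, 0.0, 0.0, 1.0]]
top 53.00172397423593 315.540573058416 204.91882876653122
[[-0.015, -0.9982, -0.0585, -31.8111], [-0.9947, 0.0209, -0.1005, 581.1282], [0.1016, 0.0567, -0.9932, 927.3465], [0.0, 0.0, 0.0, 1.0]]
0.1 [176.01545961 599.18314574 222.01730004] [[-9.59442030e-01  2.81905716e-01 -3.97153144e-04]
 [ 2.81905995e-01  9.59441171e-01 -1.28450417e-03]
 [ 1.89360085e-05 -1.34436714e-03 -9.99999096e-01]]
```

View pics/scene0.png

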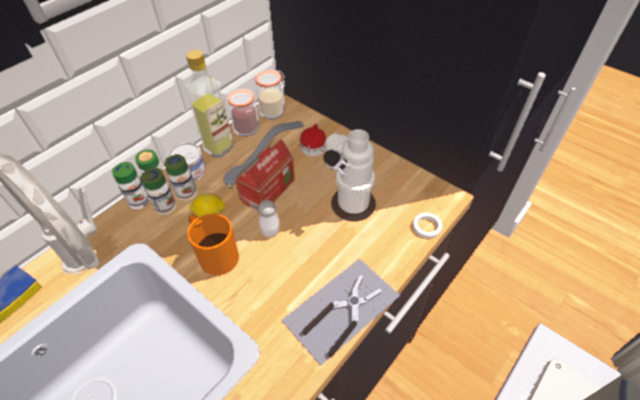

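View pics/top0.png

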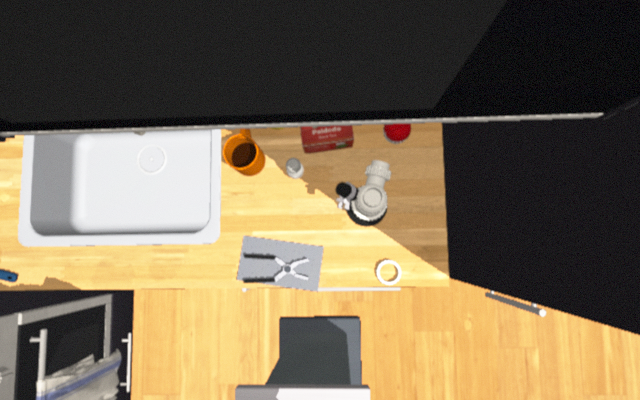

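The pliers lie on the mat with pivot near (287,268) in top and the nose pointing right. The trap is near (370,200) and the capped nozzle near (345,195). I'll enlarge both areas in one picture.

```bash
python3 - <<'E'
import cv2,numpy as np
t=cv2.imread("pics/top0.png");s=cv2.imread("pics/scene0.png")
r=lambda a:cv2.resize(a,(400,300),interpolation=cv2.INTER_CUBIC)
# each crop 100x75 px, scale 4
A=r(t[225:300,230:330]);B=r(t[155:230,310:410]);C=r(s[255:363,270:414][:, :]);D=r(s[125:200,300:400])
cv2.imwrite("pics/crop0.png",np.vstack([np.hstack([A,B]),np.hstack([C,D])]))
E
```

```text
(no output)
```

View pics/crop0.png

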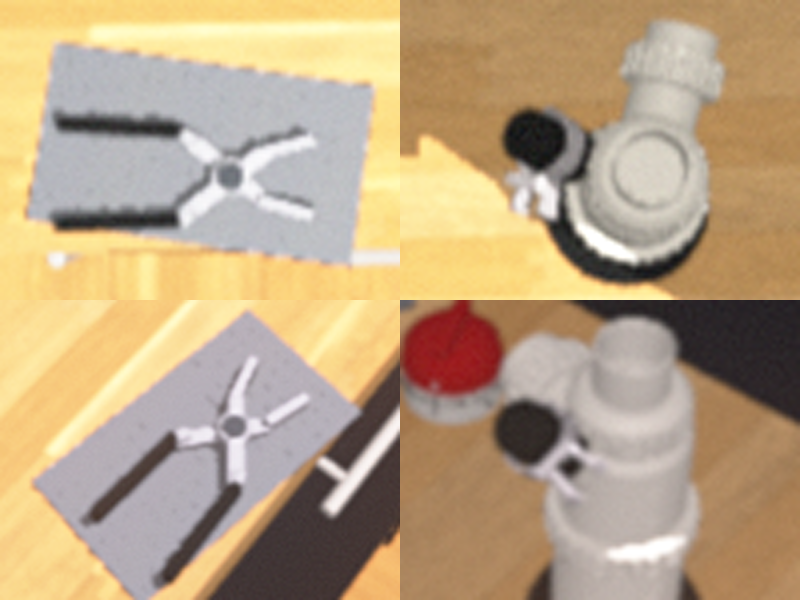

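```bash
cat > h.py <<'E'
import numpy as np,json
from bench import camera_info
def ray(ci,u,v):
    f=200/np.tan(np.radians(ci["vertical_fov"]/2)); E=np.array(ci["extrinsics"]);R=E[:3,:3];t=E[:3,3]
    d=R.T@np.array([(u-ci["cx"])/f,(v-ci["cy"])/f,1]); return -R.T@t,d/np.linalg.norm(d)
def atz(ci,u,v,z):
    o,d=ray(ci,u,v); return o+d*(z-o[2])/d[2]
def tri(*obs):
    A=0;b=0
    for ci,u,v in obs:
        o,d=ray(ci,u,v);P=np.eye(3)-np.outer(d,d);A=A+P;b=b+P@o
    x=np.linalg.solve(A,b)
    return x,[np.linalg.norm(np.cross(x-ray(*o)[0],ray(*o)[1])) for o in obs]
def proj(ci,p):
    f=200/np.tan(np.radians(ci["vertical_fov"]/2)); E=np.array(ci["extrinsics"]);c=E[:3,:3]@p+E[:3,3]
    return f*c[:2]/c[2]+[ci["cx"],ci["cy"]]
E
python3 - <<'E'
from h import *
np.set_printoptions(precision=1,suppress=True)
T=camera_info("top");S=camera_info("scene")
a=lambda u,v:(230+u/4,225+v/4); b=lambda u,v:(310+(u-400)/4,155+v/4)
c=lambda u,v:(270+u*.36,255+(v-300)*.36); d=lambda u,v:(300+(u-400)/4,125+(v-300)/4)
print("mat T",*[atz(T,*a(*p),3) for p in [(55,42),(373,87),(350,265),(28,217)]])
print("mat S",*[atz(S,*c(*p),3) for p in [(35,484),(248,310),(360,410),(150,600)]])
for n,pa,pc in [("pivot",(230,177),(233,427)),("tipL",(313,140),(252,362)),("tipR",(310,214),(306,399)),("hL",(60,123),(92,518)),("hR",(60,220),(165,578)),("hLf",(180,129),(175,438)),("hRf",(180,215),(238,488))]:
    print(n,atz(T,*a(*pa),13),atz(S,*c(*pc),13))
print("traptop",atz(T,*b(651,170),200),atz(S,*d(634,338),200),tri((T,*b(651,170)),(S,*d(634,338))))
print("outlet",atz(T,*b(672,60),170))
print("capend",tri((T,*b(533,138)),(S,*d(528,428))))
print("ears",tri((T,*b(530,190)),(S,*d(562,465))), atz(T,*b(530,190),170),atz(T,*b(515,195),170),atz(T,*b(545,195),170))
E
```

```text
mat T [511.4 136.7   3. ] [481. -58.   3.] [375.3 -42.4   3. ] [405.6 153.    3. ]
mat S [507.6 140.9   3. ] [480.  -54.8   3. ] [373.8 -39.6   3. ] [401.5 150.9   3. ]
pivot [428.8  28.1  13. ] [429.9  29.9  13. ]
tipL [450.1 -21.9  13. ] [449.4 -17.6  13. ]
tipR [406.4 -19.6  13. ] [404.5 -18.1  13. ]
hL [462.2 131.1  13. ] [460.5 137.2  13. ]
hR [404.4 130.9  13. ] [400.7 137.3  13. ]
hLf [457.7  58.1  13. ] [454.6  60.7  13. ]
hRf [406.7  58.4  13. ] [401.5  62.   13. ]
traptop [ 575.  -163.4  200. ] [ 579.3 -166.4  200. ] (array([ 575.4, -162.4,  204.9]), [np.float64(1.045965768633762), np.float64(1.0459657686337165)])
outlet [ 634.4 -178.2  170. ]
capend (array([ 595.1, -107.1,  176.6]), [np.float64(0.19212025738966185), np.float64(0.19212025738965538)])
ears (array([ 570.8, -104.4,  169.7]), [np.float64(1.1940957470897402), np.float64(1.1940957470896407)]) [ 569.7 -105.   170. ] [567.4 -97.4 170. ] [ 567.  -112.5  170. ]
```

The pictures give these estimates:
- **Pliers:** grip about (430, 81, 11), with the nose pointing along -y.
- **Trap axis:** about (577, -164), with yaw about -14°.
- **Ears:** about (562, -106, 170).

I'll move over the pliers.

Request:
arm_command(deltas=[25.4,-51.9,-4,0,0,-1.31,100,25.4,-51.9,-4,0,0,-1.31,100,25.4,-51.9,-4,0,0,-1.31,100,25.4,-51.9,-4,0,0,-1.31,100,25.4,-51.9,-4,0,0,-1.31,100,25.4,-51.9,-4,0,0,-1.31,100,25.4,-51.9,-4,0,0,-1.31,100,25.4,-51.9,-4,0,0,-1.31,100])

```text
clock: 0.77
ee_pos: [322.5, 299.0, 199.4]
tcp_rot: [[-0.276, 0.961, -0.0], [0.961, 0.276, -0.0], [-0.0, -0.0, -1.0]]
contact_force: [0.7, -0.1, -0.3]
finger_gap: 1.001
```

Request:
arm_command(deltas=[10.75,-21.8,-4,0,0,-0.3,100,10.75,-21.8,-4,0,0,-0.3,100,10.75,-21.8,-4,0,0,-0.3,100,10.75,-21.8,-4,0,0,-0.3,100,10.75,-21.8,-4,0,0,-0.3,100,10.75,-21.8,-4,0,0,-0.3,100,10.75,-21.8,-4,0,0,-0.3,100,10.75,-21.8,-4,0,0,-0.3,100])

```text
clock: 1.43
ee_pos: [430.1, 81.2, 159.2]
tcp_rot: [[0.02, 1.0, -0.001], [1.0, -0.02, -0.0], [-0.0, -0.001, -1.0]]
contact_force: [-0.3, 0.6, 0.4]
finger_gap: 0.998
```

```bash
python3 - <<'E'
from h import *
from bench import *
import cv2
np.set_printoptions(precision=3,suppress=True)
c=camera_info("wrist");s=telemetry.read_state();im=snapshot("wrist");cv2.imwrite("pics/w1.png",im[:,:,::-1])
E=np.array(c["extrinsics"]); json.dump({k:(np.array(v).tolist()) for k,v in c.items()},open("w1.json","w"))
print(s["ee_pos"],s["tcp_rot"],s["q"],c["vertical_fov"],"cam",-E[:3,:3].T@E[:3,3])
for p in [(430,81,19),(428,-13,15),(429,29,15)]: print(proj(c,np.array(p)))
E
```

```text
[430.075  81.227 159.199] [[ 0.02   1.    -0.001]
 [ 1.    -0.02  -0.   ]
 [-0.    -0.001 -1.   ]] [  9.134  14.25  119.122   0.007  46.692  10.251] 58.10471274249485 cam [431.857 160.23  321.43 ]
[321.299 187.101]
[321.109 281.4  ]
[321.307 240.7  ]
```

View pics/w1.png

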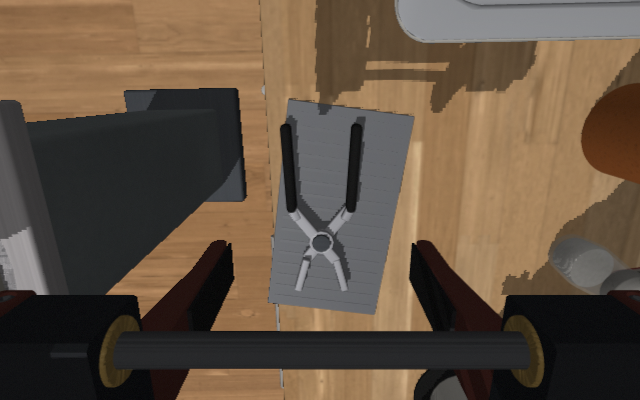

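The pliers sit within a millimetre of the prediction: pivot at (321,242) against (321,241) predicted, and parallel to the tool. I'll go down and half-close on the handles.

Request:
arm_command(deltas=[0,0,-4,0,0,0,100,0,0,-8,0,0,0,100,0,0,-11.5,0,0,0,100,0,0,-14,0,0,0,100,0,0,-15,0,0,0,100,0,0,-15.4,0,0,0,100,0,0,-15.4,0,0,0,66,0,0,-15.4,0,0,0,66], grip_force=25)

```text
clock: 2.15
ee_pos: [430.5, 83.7, 6.7]
tcp_rot: [[0.014, 1.0, 0.002], [1.0, -0.014, 0.0], [0.0, 0.002, -1.0]]
contact_force: [-0.8, 0.6, 0.1]
finger_gap: 0.881
```

Request:
arm_command(deltas=[0,0,0,0,0,0,63,0,0,0,0,0,0,63,0,0,0,0,0,0,63,0,0,0,0,0,0,63,0,0,0,0,0,0,63])

```text
clock: 2.57
ee_pos: [430.9, 83.3, 7.0]
tcp_rot: [[0.015, 1.0, 0.003], [1.0, -0.015, 0.001], [0.001, 0.003, -1.0]]
contact_force: [0.5, 2.8, 8.2]
finger_gap: 0.636
```

Request:
arm_command(deltas=[0,0,0.5,0,0,0,63,0,0,1.5,0,0,0,63,0,0,3,0,0,0,63,0,0,5,0,0,0,63,0,0,7,0,0,0,63,0,0,9,0,0,0,63,0,0,11,0,0,0,63,0,0,12,0,0,0,63])

```text
clock: 3.23
ee_pos: [430.6, 82.9, 128.6]
tcp_rot: [[0.015, 1.0, 0.003], [1.0, -0.015, 0.0], [0.001, 0.003, -1.0]]
contact_force: [-0.0, -0.0, -1.8]
finger_gap: 0.633
```

```bash
python3 - <<'E'
from h import *
from bench import *
import cv2
c=camera_info("wrist");s=telemetry.read_state();im=snapshot("wrist")
t=snapshot("top")
a=im[:, :, ::-1]; b=cv2.resize(t[215:305,225:345][:,:,::-1],(533,400),interpolation=cv2.INTER_CUBIC)
cv2.imwrite("pics/w2.png",cv2.resize(np.hstack([a[:,160:480],b]),(800,375)))
json.dump({k:(np.array(v).tolist()) for k,v in c.items()},open("w2.json","w"))
print(s["ee_pos"],s["tcp_rot"],s["contact_force"])
E
```

```text
[430.61529127  82.94462987 128.59957458] [[ 1.52041494e-02  9.99879081e-01  3.26452015e-03]
 [ 9.99884272e-01 -1.52057842e-02  4.76529554e-04]
 [ 5.26111521e-04  3.25689712e-03 -9.99994558e-01]] [-0.00376416 -0.00607857 -1.75440031]
```

View pics/w2.png

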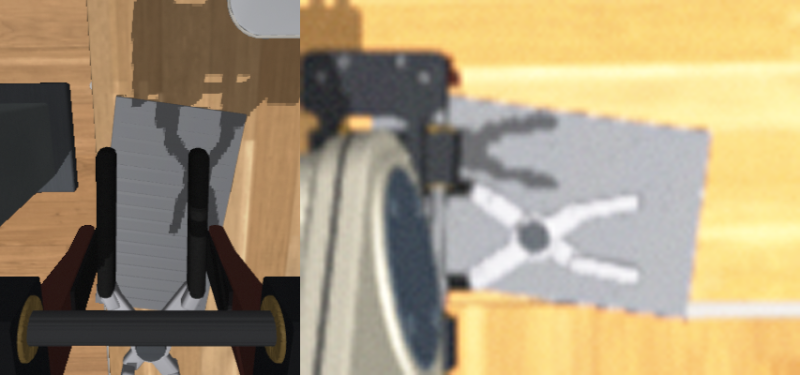

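The pliers are held level; the measured load is 1.8 N. Next I'll work out the tilted standoff pose.

```bash
cat >> h.py <<'E'
from scipy.spatial.transform import Rotation as Ro
def Rclip(psi,tilt=38):
    p,t=np.radians(psi),np.radians(tilt); x=np.array([np.cos(p),np.sin(p),0]); l=np.array([-np.sin(p),np.cos(p),0])
    z=np.sin(t)*l+np.cos(t)*np.array([0,0,1]); return np.c_[x,np.cross(z,x),z]
TP=np.diag([-1.,1,-1])  # pliers axes in tool axes
def go(nose,psi,s,off=(97,0,4),tilt=38):
    R=Rclip(psi,tilt); tcp=np.array(nose)-R@np.array(off); Rt=R@TP.T
    return np.round((tcp-s["ee_pos"])/10,2),np.round(Ro.from_matrix(Rt@np.array(s["tcp_rot"]).T).as_rotvec(),3),tcp
def nose(s,off=(97,0,4)): return np.array(s["ee_pos"])+np.array(s["tcp_rot"])@TP@np.array(off)
E
python3 - <<'E'
from h import *
from bench import telemetry
s=telemetry.read_state();T=camera_info("top")
px=lambda u,v:(225+(u-300)/4.165,215+v/4.165)
print("pivot",atz(T,*px(534,236),141),"tips",atz(T,*px(636,202),138),atz(T,*px(636,274),138),"nose kin",nose(s))
print(go((503,-91.5,169),-14,s))
E
```

```text
pivot [431.22388052  24.81884562 141.        ] tips [447.23958642 -26.12446732 138.        ] [411.78546067 -25.67949422 138.        ] nose kin [429.61969821 -13.93693883 132.02501186]
(array([ -2.28, -15.35,   3.77]), array([-0.439,  0.569,  1.288]), array([408.28554659, -70.42307092, 165.84795699]))
```

Request:
arm_command(deltas=[-0.4,-2,0.7,-0.05,0.07,0.15,63,-0.8,-5,1.4,-0.1,0.13,0.3,63,-1.2,-8,2.1,-0.16,0.21,0.47,63,-1.6,-11,2.8,-0.22,0.28,0.64,63,-2,-13,3.4,-0.29,0.37,0.84,63,-2.4,-14.5,3.8,-0.35,0.45,1.02,63,-2.4,-15.3,3.8,-0.4,0.52,1.18,63,-2.4,-15.3,3.8,-0.439,0.569,1.288,63])

```text
clock: 4.0
ee_pos: [405.6, -71.5, 163.7]
tcp_rot: [[-0.781, 0.59, -0.205], [0.616, 0.674, -0.408], [-0.102, -0.445, -0.89]]
contact_force: [1.1, -0.9, -1.6]
finger_gap: 0.636
```

```bash
python3 - <<'E'
from h import *
from bench import telemetry
s=telemetry.read_state(); print(s["q"],s["ee_pos"],nose(s,(99,0,4)));print(go((503,-91.5,169),-14,s,(99,0,4)))
E
```

```text
[  5.20953591  19.86573916 116.16860613 -26.08137243  61.78742881
 -29.02492241] [405.60047667 -71.52896659 163.68238111] [ 483.7372274  -130.89792109  177.35627696]
(array([0.07, 0.16, 0.22]), array([-0.135,  0.181,  0.412]), array([406.34495513, -69.93922713, 165.84795699]))
```

Request:
arm_command(deltas=[0.1,0.1,0.2,-0.04,0.05,0.11,63,0.1,0.1,0.2,-0.07,0.1,0.22,63,0.1,0.1,0.2,-0.1,0.14,0.32,63,0.1,0.1,0.2,-0.135,0.181,0.412,63,0.1,0.1,0.2,-0.135,0.181,0.412,63,0.1,0.1,0.2,-0.135,0.181,0.412,63])

```text
clock: 4.5
ee_pos: [406.2, -68.6, 165.0]
tcp_rot: [[-0.969, 0.194, -0.15], [0.246, 0.766, -0.594], [-0.0, -0.613, -0.79]]
contact_force: [0.6, 0.5, -1.8]
finger_gap: 0.629
```

```bash
python3 - <<'E'
from h import *
from bench import *
import cv2
s=telemetry.read_state(); T=camera_info("top");S=camera_info("scene")
t=snapshot("top");c=snapshot("scene")
cv2.imwrite("pics/t3.png",t[:,:,::-1]);cv2.imwrite("pics/s3.png",c[:,:,::-1])
a=cv2.resize(t[155:230,310:410][:,:,::-1],(800,600),interpolation=cv2.INTER_CUBIC)[:,:400+200]
b=cv2.resize(c[115:215,290:390][:,:,::-1],(400,400),interpolation=cv2.INTER_CUBIC)
o=np.zeros((600,800,3),np.uint8); o[:450,:]=0
a=cv2.resize(t[160:220,315:375][:,:,::-1],(480,480),interpolation=cv2.INTER_CUBIC); o[:480,:480]=a
o[:320,480:]=cv2.resize(c[125:205,300:380][:,:,::-1],(320,320),interpolation=cv2.INTER_CUBIC)
cv2.imwrite("pics/c3.png",o[:480])
n=nose(s,(99,0,4));print(s["q"],s["ee_pos"],n)
print("T px nose",proj(T,n),"tipcentre",proj(T,n+10*Rclip(-14)[:,0]),"S",proj(S,n)); print(go((503,-91.5,169),-14,s,(99,0,4))[:2])
E
```

```text
[ 12.84915795  22.65424099 117.62048272 -37.20534799  64.57799765
 -39.03647127] [406.24636    -68.57792708 164.98740992] [502.8119424  -90.5304822  168.17702104]
T px nose [336.0205188  235.85271938] tipcentre [337.12674318 230.9983391 ] S [366.37504978 188.8735991 ]
(array([ 0.01, -0.14,  0.09]), array([-0.003,  0.001,  0.004]))
```

View pics/c3.png

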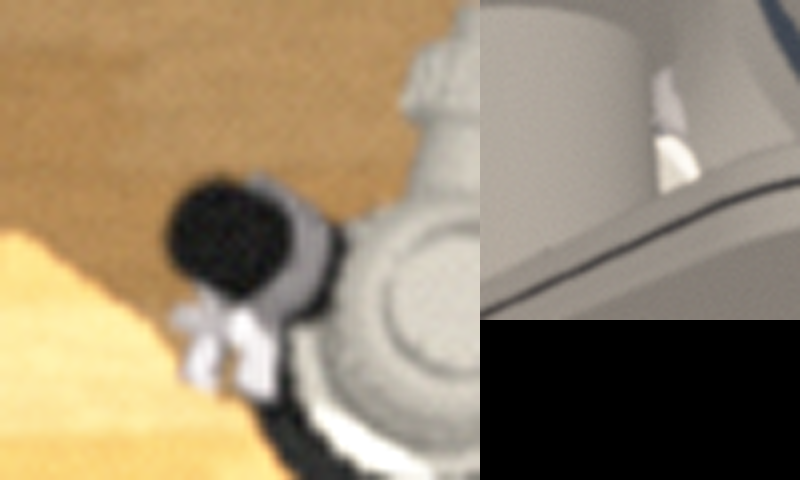

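```bash
python3 - <<'E'
from h import *
from bench import telemetry
np.set_printoptions(precision=1,suppress=True)
T=camera_info("top");p=lambda u,v:(315+u/8,160+v/8); R=Rclip(-14);z=R[:,2]
for h in (166,170):
    m=atz(T,*p(231,391),h+5)-6*z; print(h,"tipmid",m,"ears",m+8*R[:,0],"centre",m+38*R[:,0])
    print(" ears L/R tips",atz(T,*p(199,390),h)-6*z,atz(T,*p(264,400),h+10)-6*z)
    print(" capend disc (k=8..14)",*[atz(T,*p(228,238),h+k*z[2])-k*z for k in (8,14)])
C=np.array([590,-113,169.])
for k in (8,14): print("pred px cap end",k,(proj(T,C+k*z)-[315,160])*8)
print("pred ears tips", [(proj(T,C-38*R[:,0]+6*z+e*R[:,1])-[315,160])*8 for e in (-8.5,8.5)])
E
```

```text
166 tipmid [ 555.8 -111.   166.3] ears [ 563.5 -113.   166.3] centre [ 592.6 -120.2  166.3]
 ears L/R tips [ 556.6 -103.   161.3] [ 552.9 -119.1  171.3]
 capend disc (k=8..14) [ 594.2 -112.3  166. ] [ 592.6 -115.8  166. ]
170 tipmid [ 555.4 -111.   170.3] ears [ 563.2 -112.9  170.3] centre [ 592.3 -120.2  170.3]
 ears L/R tips [ 556.3 -103.   165.3] [ 552.5 -119.   175.3]
 capend disc (k=8..14) [ 593.6 -112.3  170. ] [ 592.1 -115.8  170. ]
pred px cap end 8 [231.3 252.7]
pred px cap end 14 [217. 247.]
pred ears tips [array([228.9, 405.2]), array([176.6, 397. ])]
```

Top crop: ear tips at about (200,387) and (264,398), cap face centre (228,238), jaws not yet in view. The gripper hides the scene view. The ear point is about (563,-112,170), with the ears yawed about -6 to -10°. I'll advance to just before entry and check.

```bash
python3 - <<'E'
from h import *
from bench import telemetry
s=telemetry.read_state(); print(go((538.9,-107.8,170),-10,s,(99,0,4)))
E
```

```text
(array([ 3.41, -2.4 ,  0.13]), array([-0.003,  0.003,  0.075]), array([440.97639848, -93.03406319, 166.84795699]))
```

Request:
arm_command(deltas=[0.8,-0.6,0.1,0,0,0.02,65,1.7,-1.2,0.1,0,0,0.04,65,2.6,-1.8,0.1,0,0,0.06,65,3.2,-2.2,0.1,0,0,0.075,65,3.4,-2.4,0.1,0,0,0.075,65,3.4,-2.4,0.1,0,0,0.075,65,3.4,-2.4,0.1,0,0,0.075,65])

```text
clock: 5.18
ee_pos: [440.6, -93.3, 166.5]
tcp_rot: [[-0.985, 0.137, -0.105], [0.172, 0.778, -0.605], [-0.001, -0.614, -0.79]]
contact_force: [0.4, 0.1, -2.0]
finger_gap: 0.652
```

```bash
cat > look.py <<'E'
import sys
from h import *
from bench import *
import cv2
s=telemetry.read_state(); T=camera_info("top")
t=snapshot("top"); t=t[:,:,::-1]; cv2.imwrite(f"pics/t{sys.argv[1]}.png",t)
cv2.imwrite(f"pics/c{sys.argv[1]}.png",cv2.resize(t[175:235,315:395],(800,600),interpolation=cv2.INTER_CUBIC))
n=nose(s,(99,0,4));R=np.array(s["tcp_rot"])@TP
print(s["clock"],s["contact_force"],s["finger_gap"],n,np.degrees(np.arctan2(R[1,0],R[0,0])))
for e in (-14,14): print("pred tips (upper edge)",(proj(T,n+R@[10,e,6])-[315,175])*10)
E
python3 look.py 4
```

```text
5.1833 [ 0.36536382  0.10458241 -2.01312396] 0.651587555489514 [ 538.58350768 -107.93933826  169.77137399] -9.924085475871804
pred tips (upper edge) [338.48883918 380.06579856]
pred tips (upper edge) [228.29772324 370.21263848]
```

View pics/c4.png

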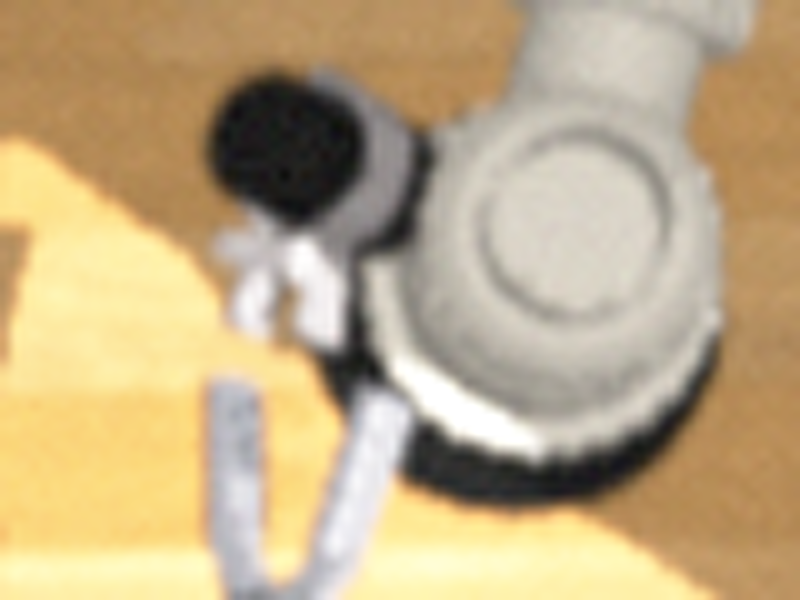

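Top crop: jaw tips at about (236,380) and (387,390), mid (311,388). Ear tips at about (252,330) and (323,345), mid (287,340). Both are seen at mid-height, so I can compare them directly.

```bash
python3 - <<'E'
from h import *
from bench import telemetry
np.set_printoptions(precision=2,suppress=True)
T=camera_info("top");s=telemetry.read_state();p=lambda u,v:(315+u/10,175+v/10);R=np.array(s["tcp_rot"])@TP
n=nose(s,(99,0,4)); j=atz(T,*p(311,388),169.8); e=atz(T,*p(287,343),170)
print("jaw tip",j,"kin",n+10*R[:,0],"in pliers axes diff",R.T@(j-n-10*R[:,0]))
d=e-j; print("ear tip",e,"d",d,R.T@d)
for k in (8,12): print("C",atz(T,*p(287,148),170+.79*k)-k*R[:,2])
sh=e+8*R[:,0]-(j-10*R[:,0]); print("shift to ears",sh, R.T@sh)
E
```

```text
jaw tip [ 546.73 -111.71  169.8 ] kin [ 548.36 -109.47  169.78] in pliers axes diff [-1.23 -1.97 -1.51]
ear tip [ 555.91 -107.09  170.  ] d [9.18 4.62 0.2 ] [8.25 4.72 3.92]
C [ 593.85 -112.71  170.  ]
C [ 592.99 -115.08  170.01]
shift to ears [26.91  1.53  0.21] [26.25  4.72  3.92]
```

Request:
arm_command(deltas=[0.1,0.4,0,0,0,0,66,0.1,0.6,0,0,0,0,66,0.1,0.6,0,0,0,0,66,0.5,0.55,0,0,0,0,66,0.9,0.5,0,0,0,0,66,1.3,0.4,0,0,0,0,66,1.3,0.4,0,0,0,0,66,1.3,0.4,0,0,0,0,66])

```text
clock: 5.9
ee_pos: [454.1, -89.2, 166.6]
tcp_rot: [[-0.985, 0.136, -0.104], [0.172, 0.778, -0.605], [-0.001, -0.614, -0.789]]
contact_force: [0.0, 0.2, -2.5]
finger_gap: 0.662
```

```bash
python3 look.py 5
```

```text
5.9 [ 0.00742996  0.24643139 -2.49058551] 0.6621109554523406 [ 552.03878853 -103.73107049  169.88571737] -9.884433605827086
pred tips (upper edge) [315.60749221 312.84018353]
pred tips (upper edge) [206.13817434 304.58842738]
```

View pics/c5.png

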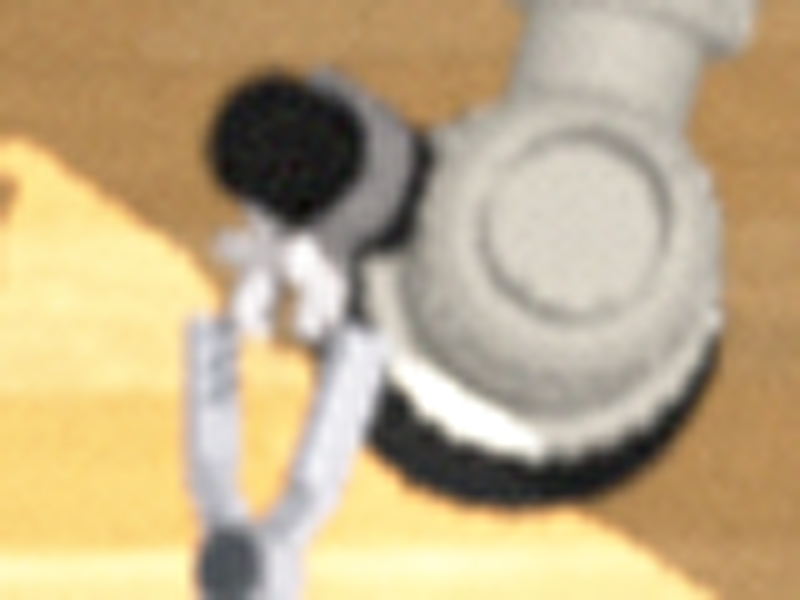

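Jaw tips are now at (213,320) and (358,328), mid 286, against an ear mid of 287. They straddle the ears evenly and there is no contact force. I'll advance the last 14 mm.

Request:
arm_command(deltas=[0.4,-0.02,0,0,0,0,66,0.7,-0.05,0,0,0,0,66,1,-0.1,0,0,0,0,66,1.4,-0.15,0,0,0,0,66,1.4,-0.15,0,0,0,0,66,1.4,-0.15,0,0,0,0,66])

```text
clock: 6.45
ee_pos: [468.1, -90.6, 166.6]
tcp_rot: [[-0.985, 0.136, -0.104], [0.171, 0.778, -0.605], [-0.001, -0.614, -0.79]]
contact_force: [-0.0, 0.8, -0.1]
finger_gap: 0.663
```

```bash
python3 look.py 6
```

```text
6.45 [-3.79094524e-04  8.41132088e-01 -9.94395444e-02] 0.6625694845059227 [ 566.04553382 -105.13182926  169.90300225] -9.872215808109438
pred tips (upper edge) [321.05559219 242.55330336]
pred tips (upper edge) [211.63390014 235.94598503]
```

View pics/c6.png

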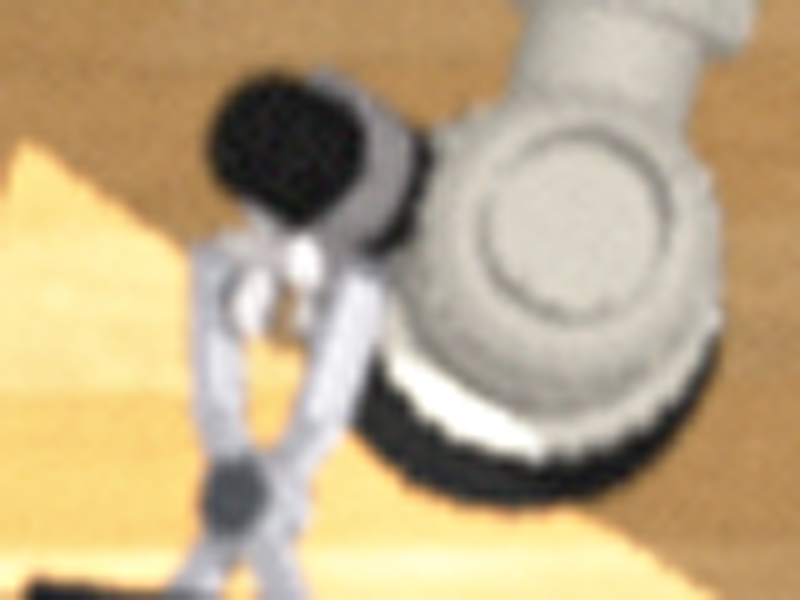

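The ears are between the jaws: jaw tips at (210,250) and (362,270), ears at (253,300) and (305,290). The contact force is small, about 2 N. I'll nudge 1 mm right and squeeze.

Request:
arm_command(deltas=[0,-0.1,0,0,0,0,64,0,-0.1,0,0,0,0,60,0,-0.1,0,0,0,0,56,0,-0.1,0,0,0,0,53,0,-0.1,0,0,0,0,50,0,-0.1,0,0,0,0,50,0,-0.1,0,0,0,0,50], grip_force=40)

```text
clock: 7.08
ee_pos: [466.6, -91.6, 166.3]
tcp_rot: [[-0.985, 0.135, -0.107], [0.172, 0.777, -0.605], [0.001, -0.614, -0.789]]
contact_force: [-3.9, 0.9, -1.9]
finger_gap: 0.503
```

Request:
arm_command(deltas=[0,0,0,0,0,0,47,0,0,0,0,0,0,44,0,0,0,0,0,0,41,0,0,0,0,0,0,40,0,0,0,0,0,0,40,0,0,0,0,0,0,40,0,0,0,0,0,0,40,0,0,0,0,0,0,40])

```text
clock: 7.75
ee_pos: [466.3, -91.7, 166.3]
tcp_rot: [[-0.985, 0.135, -0.107], [0.173, 0.777, -0.605], [0.002, -0.614, -0.789]]
contact_force: [-6.8, 2.7, -1.8]
finger_gap: 0.408
```

```bash
python3 look.py 7
```

```text
7.75 [-6.8203582   2.65686877 -1.82700705] 0.40840250260072647 [ 564.23712518 -106.33680298  169.33682904] -9.942416902338957
pred tips (upper edge) [327.30912602 251.65415185]
pred tips (upper edge) [217.84445738 244.96601391]
```

View pics/c7.png

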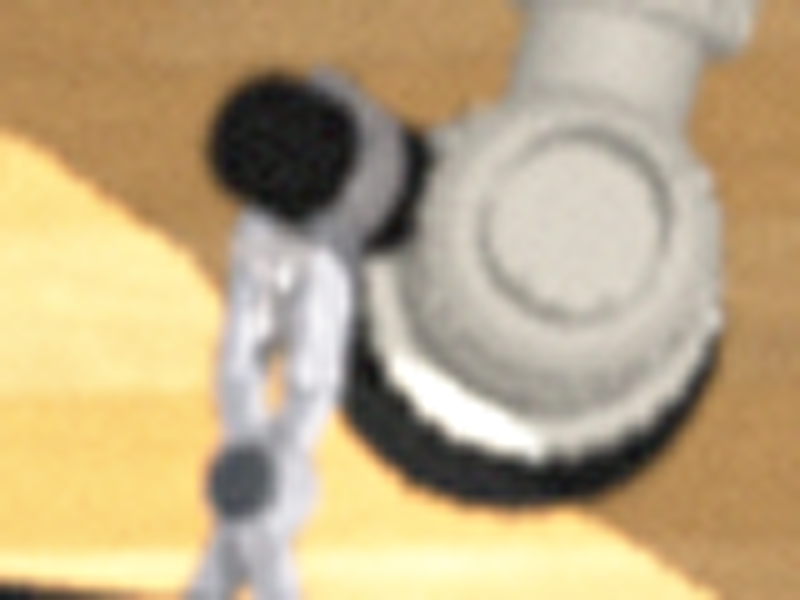

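Jaws are shut on the ears at (240,250) and (325,285). The handles are at 36 mm, below the 37 mm given for a shut clip. I'll squeeze a little more and ease the forward push.

Request:
arm_command(deltas=[-0.1,0,0,0,0,0,38,-0.2,0,0,0,0,0,38,-0.2,0,0,0,0,0,38,-0.2,0,0,0,0,0,38,-0.2,0,0,0,0,0,38])

```text
clock: 8.22
ee_pos: [465.9, -91.5, 166.7]
tcp_rot: [[-0.985, 0.136, -0.104], [0.171, 0.778, -0.605], [-0.001, -0.614, -0.79]]
contact_force: [-3.4, 2.4, -3.2]
finger_gap: 0.387
```

Request:
arm_command(deltas=[0,0,0,0,0,0,42,0,0,0,0,0,0,46,0,0,0,0,0,0,50,0,0,0,0,0,0,54,0,0,0,0,0,0,58,0,0,0,0,0,0,62,0,0,0,0,0,0,64,0,0,0,0,0,0,64])

```text
clock: 8.88
ee_pos: [465.9, -91.6, 166.7]
tcp_rot: [[-0.985, 0.136, -0.104], [0.171, 0.778, -0.605], [-0.001, -0.614, -0.789]]
contact_force: [0.8, 0.5, -2.2]
finger_gap: 0.639
```

```bash
python3 look.py 8
```

```text
8.8833 [ 0.80542065  0.48280773 -2.19354018] 0.6385520627068079 [ 563.88244286 -106.1373511   169.97970949] -9.863536486200138
pred tips (upper edge) [326.37534709 253.20844105]
pred tips (upper edge) [216.78988544 246.36977019]
```

View pics/c8.png

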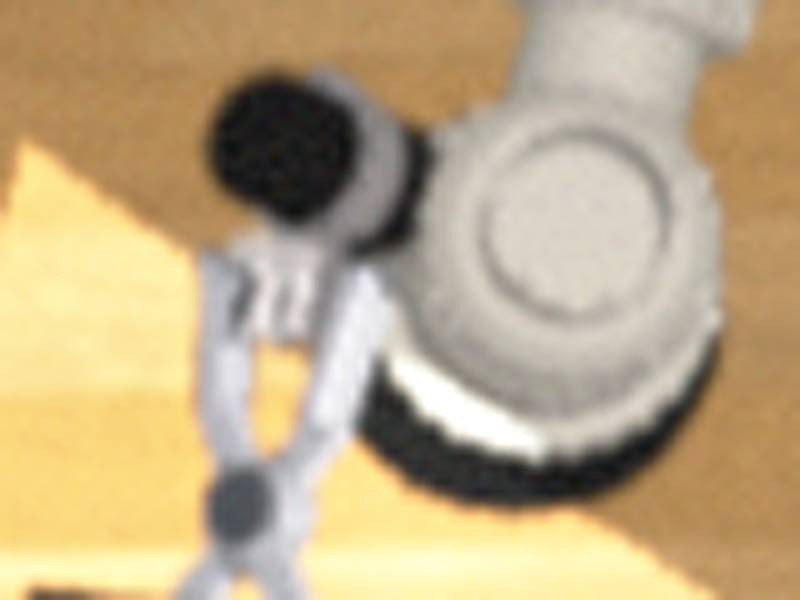

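The clip is shut: both ears stay together at (263,300) and (290,300) between the open jaws. I'll back straight out.

Request:
arm_command(deltas=[-0.5,0.09,0,0,0,0,64,-1.2,0.2,0,0,0,0,64,-2.2,0.38,0,0,0,0,64,-3.2,0.55,0,0,0,0,64,-4.2,0.72,0,0,0,0,64,-5.2,0.9,0,0,0,0,64,-6,1.04,0,0,0,0,64,-6,1.04,0,0,0,0,64])

```text
clock: 9.6
ee_pos: [403.8, -81.0, 166.7]
tcp_rot: [[-0.985, 0.135, -0.105], [0.171, 0.778, -0.605], [0.0, -0.614, -0.789]]
contact_force: [0.1, -0.3, -2.3]
finger_gap: 0.643
```

```bash
python3 - <<'E'
from h import *
from bench import telemetry
s=telemetry.read_state();R=Rclip(-91,0)@TP.T
print((np.array([433,80,80])-s["ee_pos"])/10,Ro.from_matrix(R@np.array(s["tcp_rot"]).T).as_rotvec())
E
```

```text
[ 2.92296527 16.10269359 -8.66587528] [ 0.45724685 -0.5537763  -1.3608721 ]
```

Total turn is 1.54 rad, about 12 rows. I'll do it in two calls, staying high at first.

Request:
arm_command(deltas=[0.3,1.5,0,0.037,-0.045,-0.11,64,0.6,3,0,0.075,-0.09,-0.22,64,0.9,4.5,0,0.11,-0.135,-0.33,64,1.2,6,0,0.15,-0.18,-0.44,64,1.5,8,0,0.185,-0.224,-0.55,64,1.8,10,0,0.22,-0.27,-0.66,64,2.1,12,0,0.26,-0.31,-0.77,64,2.4,14,0,0.3,-0.36,-0.88,64])

```text
clock: 10.27
ee_pos: [430.9, 59.8, 166.9]
tcp_rot: [[-0.453, 0.88, -0.143], [0.884, 0.424, -0.196], [-0.111, -0.215, -0.97]]
contact_force: [0.2, 0.1, -1.6]
finger_gap: 0.645
```

```bash
cat > r.py <<'E'
from h import *
from bench import telemetry
s=telemetry.read_state();R=Rclip(-91,0)@TP.T
print((np.array([433,80,50])-s["ee_pos"])/10,Ro.from_matrix(R@np.array(s["tcp_rot"]).T).as_rotvec())
E
python3 r.py
```

```text
[  0.21143224   2.02201925 -11.69381801] [ 0.15921998 -0.18900307 -0.47657673]
```

Request:
arm_command(deltas=[0.1,0.5,-1,0.035,-0.043,-0.11,64,0.15,1,-2,0.07,-0.087,-0.22,64,0.2,1.5,-3,0.11,-0.13,-0.33,64,0.2,2,-5,0.14,-0.17,-0.43,64,0.2,2,-7,0.159,-0.19,-0.477,64,0.2,2,-9,0.159,-0.19,-0.477,64,0.2,2,-11,0.159,-0.19,-0.477,64,0.2,2,-11.7,0.159,-0.19,-0.477,64])

```text
clock: 10.93
ee_pos: [430.7, 78.5, 47.8]
tcp_rot: [[0.012, 1.0, -0.005], [1.0, -0.012, -0.003], [-0.003, -0.005, -1.0]]
contact_force: [-1.3, -0.1, -1.7]
finger_gap: 0.641
```

Request:
arm_command(deltas=[0,0,0,0,0,0,64,0,0,0,0,0,0,64])

```text
clock: 11.1
ee_pos: [432.0, 78.9, 49.8]
tcp_rot: [[0.012, 1.0, -0.002], [1.0, -0.012, -0.002], [-0.002, -0.002, -1.0]]
contact_force: [0.1, -0.9, -2.5]
finger_gap: 0.643
```

```bash
python3 r.py; python3 - <<'E'
from bench import *
import cv2,numpy as np
c=snapshot("scene")[:,:,::-1];t=snapshot("top")[:,:,::-1]
r=lambda a:cv2.resize(a,(400,300),interpolation=cv2.INTER_CUBIC)
cv2.imwrite("pics/p9.png",np.hstack([r(t[225:300,230:330]),r(c[225:345,260:420])]))
E
```

```text
[0.10165129 0.11206455 0.02167835] [ 0.00236482 -0.00239709 -0.00530061]
```

View pics/p9.png

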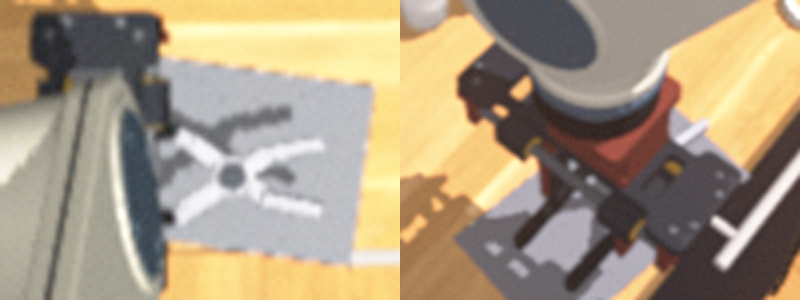

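The pliers hang level over the mat, pivot at (232,176) in the top crop as at the start. I'll lower them.

Request:
arm_command(deltas=[0,0,-1.2,0,0,0,64,0,0,-2.2,0,0,0,64,0,0,-3,0,0,0,64,0,0,-3.6,0,0,0,64,0,0,-3.9,0,0,0,64,0,0,-4.1,0,0,0,64,0,0,-4.1,0,0,0,64])

```text
clock: 11.78
ee_pos: [431.7, 78.8, 8.3]
tcp_rot: [[0.012, 1.0, -0.002], [1.0, -0.012, -0.002], [-0.002, -0.002, -1.0]]
contact_force: [0.2, -0.4, -1.7]
finger_gap: 0.643
```

Request:
arm_command(deltas=[0,0,-0.1,0,0,0,64,0,0,-0.15,0,0,0,64,0,0,-0.15,0,0,0,64])

```text
clock: 12.03
ee_pos: [432.0, 78.9, 7.3]
tcp_rot: [[0.013, 1.0, -0.001], [1.0, -0.013, -0.002], [-0.002, -0.001, -1.0]]
contact_force: [0.1, 0.7, -2.2]
finger_gap: 0.642
```

Request:
arm_command(deltas=[0,0,-0.05,0,0,0,64,0,0,-0.1,0,0,0,64,0,0,-0.15,0,0,0,64,0,0,-0.15,0,0,0,64])

```text
clock: 12.37
ee_pos: [432.0, 78.9, 6.4]
tcp_rot: [[0.013, 1.0, -0.001], [1.0, -0.013, -0.002], [-0.002, -0.001, -1.0]]
contact_force: [-2.9, -0.4, 9.4]
finger_gap: 0.642
```

Contact with the mat. I'll open slowly, easing up slightly, then lift straight up.

Request:
arm_command(deltas=[0,0,0.05,0,0,0,68,0,0,0.05,0,0,0,72,0,0,0.05,0,0,0,78,0,0,0.05,0,0,0,86,0,0,0.05,0,0,0,95,0,0,0.05,0,0,0,100,0,0,0.05,0,0,0,100,0,0,0.05,0,0,0,100])

```text
clock: 13.03
ee_pos: [431.8, 78.9, 6.1]
tcp_rot: [[0.012, 1.0, -0.002], [1.0, -0.012, -0.002], [-0.002, -0.002, -1.0]]
contact_force: [0.3, -0.1, -0.2]
finger_gap: 0.999
```

Request:
arm_command(deltas=[0,0,0.3,0,0,0,100,0,0,1,0,0,0,100,0,0,2.5,0,0,0,100,0,0,5,0,0,0,100,0,0,8,0,0,0,100,0,0,12,0,0,0,100,0,0,15,0,0,0,100,0,0,15,0,0,0,100])

```text
clock: 13.7
ee_pos: [435.2, 79.4, 161.9]
tcp_rot: [[0.012, 1.0, 0.008], [1.0, -0.012, -0.001], [-0.0, 0.008, -1.0]]
contact_force: [0.8, 0.5, 0.4]
finger_gap: 1.001
```

Request:
arm_command(deltas=[-6,15,2,0,0,0,100,-6,15,2,0,0,0,100,-6,15,2,0,0,0,100,-6,15,2,0,0,0,100,-6,15,2,0,0,0,100,-6,15,2,0,0,0,100])

```text
clock: 14.2
ee_pos: [370.9, 230.3, 176.3]
tcp_rot: [[0.008, 1.0, -0.001], [1.0, -0.008, -0.002], [-0.002, -0.001, -1.0]]
contact_force: [0.9, -0.8, -1.0]
finger_gap: 1.003
```

```bash
python3 - <<'E'
from bench import *
import cv2,numpy as np
c=snapshot("scene")[:,:,::-1];t=snapshot("top")[:,:,::-1]
r=lambda a:cv2.resize(a,(400,300),interpolation=cv2.INTER_CUBIC)
cv2.imwrite("pics/p10.png",np.vstack([np.hstack([r(t[225:300,230:330]),r(c[225:345,260:420])]),np.hstack([r(t[175:235,315:395]),r(c)])]))
print(telemetry.read_state()["contact_force"])
E
```

```text
[-0.19608125  0.06880485 -0.50040304]
```

View pics/p10.png

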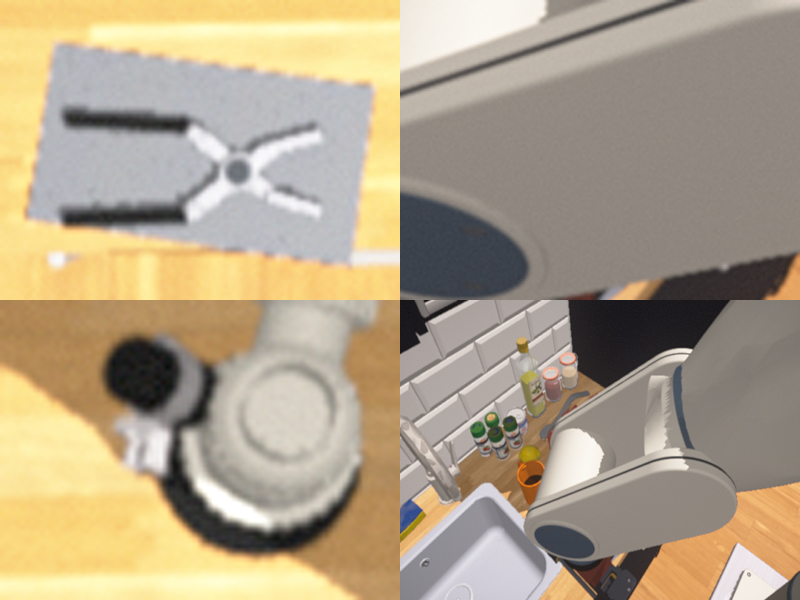

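The pliers lie flat and open on the mat, pivot at (238,172), about 4 mm from where they started. The clip's ears stay shut at (148,450), and the gripper is clear. I'll hand in.

```bash
python3 -c "
from bench import *
print(finish_job(), telemetry.read_state()['clock'])"
```

```text
the job is handed in; nothing more can be done
the job is handed in; nothing more can be done
```

The clip is shut, the pliers are back on the mat, and the job was handed in at about 14 s of the 48 s allowed. The hand-in reports no verdict, so this rests on my own checks.

I picked the pliers up half-squeezed and tilted them to the nozzle. I aligned the jaws on the clip's ears with the top camera, squeezed, then opened the jaws, backed straight out and lowered the pliers onto the mat before letting go.

- **Clip:** with the handles squeezed to about 34 mm, below the 37 mm given for a shut clip, the ears closed. They stayed together in the pictures taken after I opened the jaws and at the end.
- **Pliers:** they look flat and open on the mat, about 4 mm from where they lay. I estimate the grip point is about 10 mm by 30 mm from the mat's centre, within the 50 mm and 80 mm limits.
- **Robot:** the gripper is clear, and the force reading is near zero.
- **Forces:** the largest I saw were about 9 N of fingertip contact with the mat and about 7 N while the jaws were squeezing.

**Disagreements and gaps:**
- The camera and the arm's own position disagreed by 2–3 mm on where the jaws were. I corrected this from the pictures.
- The arm blocked the scene camera at the clip and in the last picture, so jaw height there relied on the arm's position alone. I also did not separately check the mug, salt shaker, tea box and nut at the end. All moves stayed well away from them.

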